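# Index a tent-mast foot flange in the drilling jig

## Task

A round notched flange lies on the drilling jig's spigot: turn it by pushing sideways on its edge lugs, with no more than 25 N, until its notch faces the index pin. Then push the pin by its knob into the notch until its nose bottoms on the notch floor, press on the knob there with about 18 N for a second (so that the pin bears on the flange with at least 10 N and never more than 25 N), and let go, leaving the pin home, the flange flat on the jig and everything else on the table undisturbed.

Things in the scene. Friction and masses are not known exactly. Their poses are not given: they have to be found in the camera images.
- jig: Fixed dark-steel drilling jig. Origin on the table under the spigot axis, z up; +x points from the spigot to the index pin (the pin's axis is y = 0, 31 mm above the table). Base plate 10 mm thick, x -70 to 115, y -65 to 65 mm; on it a seat disc 80 mm across, its top 24 mm above the table.
- spigot_top (a point): Top centre of the jig's fixed spigot, 22 mm across, 41 mm above the table, 3 mm above the seated flange.
- guide_top (a point): Top centre of the fixed grey pin guide block: 22 (along jig x) x 36 mm, its top 48 mm above the table, its centre 97 mm from the spigot axis (spans x 86 to 108); a white line on top marks the pin's axis.
- flange: Loose aluminium disc lying flat on the seat round the spigot: 120 mm across, 14 mm thick, 0.5 to 0.9 kg. 24 mm bore on the 22 mm spigot: 1 mm play each way. Dry friction only: stays where left. Origin: centre of the underside, 24 mm above the table; z up. One rim notch along its +x axis. Starts at any angle, notch at least 0.6 rad from the pin.
- notch (a point): Centre of the notch floor, flange frame (41, 0, 7) mm. The notch is 17 mm wide with parallel walls, from the rim (radius 60) in to a flat floor at radius 41 mm, through the full thickness. The pin's taper draws the flange true if this point is within 4 mm of the pin's axis (jig +x).
- lug (a point): In the lug across from the notch, flange frame (-70, 0, 7) mm. Three equal lugs stick out of the rim along the flange's +y, -x and -y axes: 16 mm wide, as thick as the disc, out to radius 76 mm; open space below them down to the 10 mm base plate.
- pin: Steel index pin 14 mm thick, slides along jig x. Origin at the flat front of its nose; +x points outward. Nose tapers from 6 to 14 mm across over 9 mm. Black knob 24 mm across on a stem, screwed to a length not known beforehand: its flat outer end is 80 to 90 mm behind the nose. No spring, 3 N friction; starts with the nose 79 to 82 mm from the spigot axis.
- collar: Bystander: steel ring 38 mm across, 14 mm high, lying near the jig. Origin at its underside.
- wrench: Bystander: wrench 160 mm long lying near the jig.
- mallet: Bystander: hammer 240 mm long, left part of the table.
- tape: Bystander: black tape measure, 62 x 34 x 60 mm, left part of the table.
- jar: Bystander: glass jar 64 mm across, 75 mm high, right part of the table.
- spool: Bystander: white empty spool 90 mm across, 62 mm high, right part of the table.
- tube: Bystander: aluminium tube 32 mm across, 180 mm long, lying beyond the jig.

How it is judged (in metres and radians):
On the way, in this order (a step that is already met when the one before it is completed fails the run):
1. the notch faces the index pin: the notch-floor centre is within 4 mm of the pin's axis, on the pin's side (y of notch in the frame of jig between -0.004 and 0.004 m and x of notch in the frame of jig above 0.03 m), for 0.2 s.
2. the pin is pressed on the notch floor with at least 10 N for 0.3 s (horizontal distance between pin and notch below 0.0035 m and contact force between pin and flange above 10 N), for 0.3 s.
At the end, for the whole second after the job is handed in: The pin's nose is within 3.5 mm of the notch-floor centre, the notch-floor centre within 3 mm of the pin's axis, the flange centred on the spigot (within 4 mm), flat on the seat and at rest (horizontal distance between pin and notch below 0.0035 m and y of notch in the frame of jig between -0.003 and 0.003 m and horizontal distance between flange and jig below 0.004 m and height (world z) of flange below 0.027 m and angle between flange's own z axis and vertical below 0.05 rad and linear speed of flange below 0.01 m/s and angular speed of flange below 0.05 rad/s); the robot touches nothing.
It fails at once if the fingers push the flange with more than 25 N (contact force between the fingers and flange above 25 N).
It fails at once if pin and flange press on each other with more than 25 N (contact force between pin and flange above 25 N).
It fails at once if the flange is lifted off the seat or tipped (height (world z) of flange above 0.032 m or angle between flange's own z axis and vertical above 0.15 rad).
It fails at once if a bystander is moved by more than 20 mm (distance of any of collar, wrench, mallet, tape, jar, spool, tube from where it was at the start of the episode above 0.02 m).
It also fails if it takes over 67 s, if anything falls off the work surface, if the arm or the gripper's body presses on something with over 40 N, if the wrist force passes 120 N, or if a joint passes its speed limit or range.

## Robot

A 6-joint arm with a two-finger parallel gripper is mounted at the origin on the work surface. World frame = base frame: x ahead of the robot, y to its left, z up, the work surface at z = 0. Lengths are in mm, angles in degrees, forces in N, time in s.
With the tool pointing down it reaches from about 300 to 850 mm from the base axis. Payload 4.2 kg.
Tool frame: the origin (TCP) lies midway between the tips of the shut fingers; the grasp point (between the pads) lies 19 mm behind it; z points along the fingers, y is the line along which they close (so a half turn about z gives the same grasp; the last joint's range is limited). The gripper opens to 91 mm and grips with 3 to 60 N. Pads are 32 mm wide; open, the fingers measure 118 mm over their backs; the gripper's body (76 mm by 178 mm) begins 60 mm behind the grasp point.
Start: joints at [-1.146, 18.312, 89.639, -0, 72.044, -1.146], TCP at [575.016, 0, 213.976] pointing down, gripper open.
Joint ranges: [-177.97, 177.97], [-48.28, 115.42], [12.27, 149.76], [-77.06, 257.06], [2.81, 150.46], [-146.56, 146.56]. Speed limits (degrees/s): [147.25, 147.25, 180, 180, 180, 180].

## Interface

Orientations are given as [roll, pitch, yaw] about the fixed x, y, z axes, in that order (R = Rz(yaw) Ry(pitch) Rx(roll)).
In Python, from workcell import env gives the robot as it stands.
- The arm moves only by the shell command python3 -m jog 'ROWS' [FORCE]. ROWS is a JSON object of lists of equal length, an entry for each row: "jaw": the finger opening in mm, from 0 to 91.2; "slide": the shift along the tool's x, y, z in units of 30 mm (1.0 is 30 mm), a list of three; "spin": the turn about the tool's z in units of 8 degrees (1.0 is 8 degrees). In form: {"jaw": [jaw, ...], "slide": [[dx, dy, dz], ...], "spin": [spin, ...]}. A call has 1 to 10 rows; each row shifts and turns the commanded pose from where the row before left it, along the tool's axes as they then stand; what a row does not reach is not made up. A row lasts 1/10 s, in which the tool goes at most 50 mm and 8.59 degrees, less where a joint would pass 70% of its speed; a pose out of reach is approached as far as the arm can. A call is refused whole if a number of a shift passes 1 or a number of a turn 1, either way. A call with a gripper value outside its range is refused whole. The fingers move at their own pace and stop on an object; FORCE is the grip in N (left out, the last holds). Time passes only in rows, so rows that do not move let the fingers close. It gives the time, the measured TCP pose, the force, the opening and the grip force at its end, in the units of the state.
- env.state(): the state, without advancing time (a new reading comes with each control period).
- env.grab_frame(name): name is "scene" or "side" or "wrist"; returns the picture (480x640x3 uint8, red, green, blue); there is no depth.
- env.camera_model(name): a dict with "fx", "fy", "cx", "cy" (pixels), "D" ([k1, k2, p1, p2, k3] as OpenCV has them; the pictures are not rectified), "camera_from_world" (4x4, takes a point from world to camera coordinates). Camera axes: x right, y up, looking along -z (the intrinsics and any distortion apply to the point x, -y, -z); pixel columns grow to the right and rows downward; lengths in mm; the calibration is good to about 2 mm. A picture is of the moment at which its call begins: read the wrist's pose just before it. camera_model takes no time and is no camera call; for the wrist camera it gives the pose at the moment of the call.
- env.job_done(): hands the job in; it is judged then, once.
The state is a dict: "time_s": time; "qpos": joint angles; "qvel": joint speeds; "effort": joint torques, N m; "ee_pos": TCP position; "ee_rot": TCP orientation; "force": force on the tool from outside, world axes, zero at the start; "torque": the same for the moment, N m; "gripper_width": finger opening in mm; "gripper_force": force on a finger pad.
Only numpy, scipy, OpenCV 4.12 (cv2) and the standard library are available. Lean on these libraries where they do the work, as an engineer would, in place of code of your own. Each camera call takes 0.05 s, during which the arm holds its last target. There are 200 camera calls.

## Working session

There is one attempt and no reset: what is moved stays moved. The work goes in short steps, Python scripts to look and compute and a shell command to move; the robot and the scene stay as the last step left them, time stands still between calls to the robot, and variables do not carry over. Pictures are saved under pics/ and viewed, at most 10 in all, crops included, and the job is handed in when it is done.

```bash
mkdir -p pics; ls; python3 - <<'E'
from workcell import env
import cv2
for n in ("scene","side"):
    cv2.imwrite(f"pics/{n}0.png",env.grab_frame(n)[:,:,::-1])
    m=env.camera_model(n);print(n,m)
print(env.state())
E
```

```text
pics
scene {'fx': 443.4546046791951, 'fy': 443.4546046791951, 'cx': 319.93314373113236, 'cy': 239.7092884825613, 'D': array([-0.04570276,  0.        ,  0.        ,  0.        ,  0.        ]), 'camera_from_world': array([[-2.64402985e-01,  9.64412280e-01, -1.27897874e-04,
         1.44455573e+02],
       [-6.68287581e-01, -1.83121906e-01,  7.21011842e-01,
         3.45269695e+02],
       [ 6.95329254e-01,  1.90723156e-01,  6.92922728e-01,
        -1.42671791e+03],
       [ 0.00000000e+00,  0.00000000e+00,  0.00000000e+00,
         1.00000000e+00]])}
side {'fx': 572.7658651844749, 'fy': 572.7658651844749, 'cx': 317.6569167526605, 'cy': 242.02202057370656, 'D': array([0.05808894, 0.        , 0.        , 0.        , 0.        ]), 'camera_from_world': array([[ 9.31795351e-01, -3.62743375e-01,  1.32162127e-02,
        -5.53694881e+02],
       [ 2.64913935e-01,  7.04485455e-01,  6.58423003e-01,
        -1.80395664e+02],
       [-2.48149212e-01, -6.10014334e-01,  7.52532046e-01,
        -1.58337130e+03],
       [ 0.00000000e+00,  0.00000000e+00,  0.00000000e+00,
         1.00000000e+00]])}
{'time_s': 0.1, 'qpos': array([-1.14826523e+00,  1.83453563e+01,  8.96998790e+01, -4.36867977e-06,
        7.20427645e+01, -1.14493937e+00]), 'qvel': array([ 0.06569652,  0.00085903, -0.16303522, -0.09218666, -0.00776889,
        0.1204422 ]), 'effort': array([ 5.01049108e-04, -4.13330913e+01, -2.32510239e+01,  7.29743019e-02,
        4.21804120e-02, -4.88014211e-05]), 'ee_pos': array([ 5.74547587e+02, -1.37697081e-02,  2.13227494e+02]), 'ee_rot': array([-1.79912018e+02, -1.75422464e-03,  8.99966741e+01]), 'force': array([0.06834451, 0.96213937, 1.16727209]), 'torque': array([-0.05164397, -0.00747835, -0.04294925]), 'gripper_force': 0.0, 'gripper_width': 91.22359485231819}
```

View pics/scene0.png

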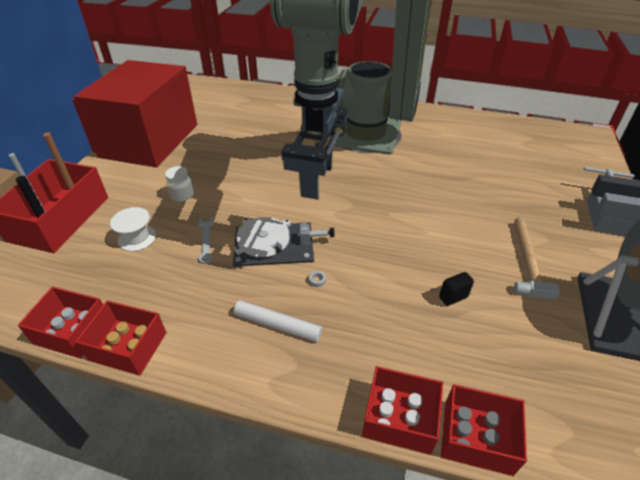

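View pics/side0.png

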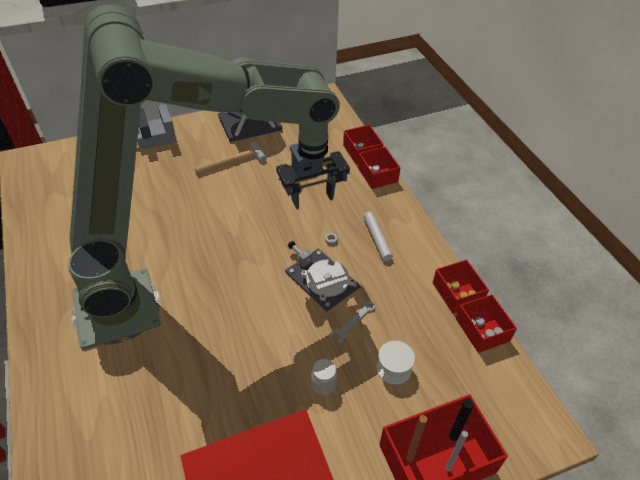

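The scene view shows the jig with the flange at about (267,238) and the knob at (332,232). The side view shows the jig at (322,277) and the knob at (291,245). Next I localise it and go over it with the wrist camera.

```bash
cat > h.py <<'E'
import numpy as np, cv2
from workcell import env
def ray(m,uv):
    K=np.array([[m["fx"],0,m["cx"]],[0,m["fy"],m["cy"]],[0,0,1]])
    p=cv2.undistortPoints(np.array(uv,float).reshape(-1,1,2),K,np.array(m["D"],float)).reshape(-1,2)
    d=np.c_[p[:,0],-p[:,1],-np.ones(len(p))]
    T=m["camera_from_world"];R=T[:3,:3]
    return -R.T@T[:3,3], d@R
def onplane(m,uv,z):
    c,d=ray(m,uv); return c+d*((z-c[2])/d[:,2])[:,None]
def proj(m,P):
    T=m["camera_from_world"];K=np.array([[m["fx"],0,m["cx"]],[0,m["fy"],m["cy"]],[0,0,1]])
    q=np.atleast_2d(P)@T[:3,:3].T+T[:3,3]; q=q*[1,-1,-1]
    return cv2.projectPoints(q,np.zeros(3),np.zeros(3),K,np.array(m["D"],float))[0].reshape(-1,2)
E
python3 - <<'E'
from h import *
a=env.camera_model("scene");b=env.camera_model("side")
print(onplane(a,[(267,238),(332,232)],35),onplane(b,[(325,275),(291,245)],35))
w=env.camera_model("wrist");T=w["camera_from_world"];print(w,"cam pos",-T[:3,:3].T@T[:3,3])
E
```

```text
[[ 580.59520758 -117.06844303   35.        ]
 [ 521.33588385   22.37159293   35.        ]] [[ 568.19745766 -122.9309318    35.        ]
 [ 515.6553274    16.93889083   35.        ]]
{'fx': 422.7036545383785, 'fy': 422.7036545383785, 'cx': 318.7199264603935, 'cy': 239.51953438310272, 'D': array([0.01649539, 0.        , 0.        , 0.        , 0.        ]), 'camera_from_world': array([[ 9.99998329e-01, -1.56107997e-03, -9.51412988e-04,
        -5.73874604e+02],
       [ 1.27477732e-03,  9.68458340e-01, -2.49172265e-01,
         2.67588290e+01],
       [ 1.31038168e-03,  2.49170636e-01,  9.68458712e-01,
        -3.90817009e+02],
       [ 0.00000000e+00,  0.00000000e+00,  0.00000000e+00,
         1.00000000e+00]])} cam pos [574.35165262  70.56944732 384.61170307]
```

```bash
python3 -m jog '{"jaw":[0,0,0,0,0],"slide":[[-0.8,0,0],[-0.9,0,0],[-0.9,0,0],[-0.5,0,0],[0,0,0]],"spin":[0,0,0,0,0]}'
python3 - <<'E'
from h import *
import pickle
m=env.camera_model("wrist");im=env.grab_frame("wrist")
cv2.imwrite("pics/w1.png",im[:,:,::-1]);pickle.dump(m,open("m1.pkl","wb"))
E
```

```text
time_s: 0.6
ee_pos: [574.8, -94.4, 213.6]
ee_rot: [-180.0, 0.0, 89.9]
force: [0.1, 0.3, 0.0]
gripper_width: 54.3
gripper_force: 0.0
```

View pics/w1.png

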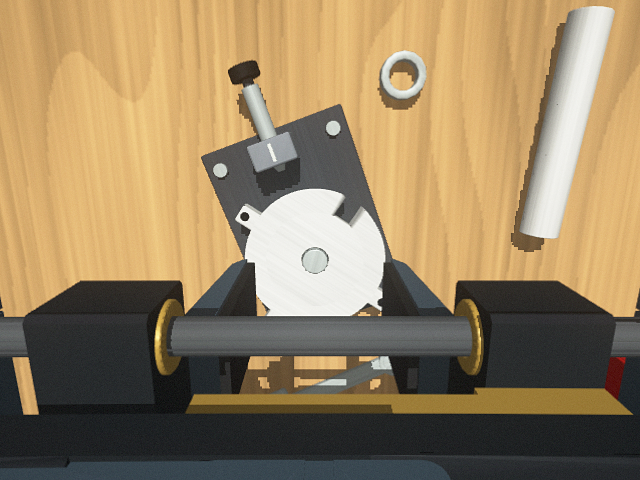

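The wrist view shows the spigot at (315,260), guide line at (272,153), knob at (243,72), notch at about (353,208) and lugs at (245,217) and (380,300). So the flange has to turn roughly 58° counter-clockwise. Now I measure it precisely.

```bash
cat > meas.py <<'E'
from h import *
def comp(mask,pt):
    n,l,s,c=cv2.connectedComponentsWithStats(mask.astype(np.uint8))
    return l==l[int(pt[1]),int(pt[0])] if mask[int(pt[1]),int(pt[0])] else None
E
python3 - <<'E'
from meas import *
import pickle
m=pickle.load(open("m1.pkl","rb"));im=cv2.imread("pics/w1.png");hsv=cv2.cvtColor(im,cv2.COLOR_BGR2HSV);g=hsv[...,2]
print("vals flange",im[240,280],"spigot",im[260,315],im[262,305],"base",im[180,300],"guide",im[153,262],"line",im[153,272],"wood",im[60,300],"knob",im[72,243])
# flange: bright, low saturation
fl=((g>195)&(hsv[...,1]<40)).astype(np.uint8)
n,l,s,c=cv2.connectedComponentsWithStats(fl); f=l==l[240,280]
print("flange area",f.sum(),s[l[240,280]])
# spigot hole inside flange
hole=(~f)[235:285,290:340].astype(np.uint8);n2,l2,s2,c2=cv2.connectedComponentsWithStats(hole)
for i in range(1,n2):print("hole",s2[i],c2[i]+[290,235])
sub=g[135:170,255:290];print("line px",np.argwhere(sub>225)[:,::-1].mean(0)+[255,135],(sub>225).sum())
k=((g<60)[50:95,220:270]);n3,l3,s3,c3=cv2.connectedComponentsWithStats(k.astype(np.uint8));i=1+s3[1:,4].argmax();print("knob",s3[i],c3[i]+[220,50])
E
```

```text
vals flange [236 238 239] spigot [206 211 206] [203 209 203] base [86 85 84] guide [166 160 157] line [238 246 244] wood [113 177 222] knob [49 55 64]
flange area 14044 [  236   189   149   127 14044]
hole [ 11  12  28  27 143] [314.2027972  257.68531469]
line px [271.44230769 152.11538462] 52
knob [  8  11  32  26 408] [244.07352941  72.75245098]
```

```bash
python3 - <<'E'
from meas import *
import pickle
m=pickle.load(open("m1.pkl","rb"));im=cv2.imread("pics/w1.png");hsv=cv2.cvtColor(im,cv2.COLOR_BGR2HSV);g=hsv[...,2].astype(int)
sub=(abs(g-208)<8)[240:280,295:335].astype(np.uint8);n,l,s,c=cv2.connectedComponentsWithStats(sub);i=l[20,20];print("spigot",s[i],c[i]+[295,240])
sp=onplane(m,[c[i]+[295,240]],41)[0]
ln=onplane(m,[(271.9,152.6)],48)[0];d=ln-sp;print("spig",sp,"line",ln,"dist",np.hypot(*d[:2]),"ang",np.degrees(np.arctan2(d[1],d[0])))
fl=((g>195)&(hsv[...,1]<40)).astype(np.uint8);n,l,s,c=cv2.connectedComponentsWithStats(fl);f=(l==l[240,280]).astype(np.uint8)
P=onplane(m,np.argwhere(f)[:,::-1],38)[:,:2]-sp[:2]
r=np.hypot(*P.T);a=np.degrees(np.arctan2(P[:,1],P[:,0]))
for R in (46,50,54,58):  # missing angles
    h=np.histogram(a[abs(r-R)<1.5],bins=np.arange(-20,200,2))[0];z=np.arange(-20,200,2)[:-1][h==0];print(R,"gaps",z+1)
for R in (64,68,72): 
    q=a[abs(r-R)<1.5];print(R,"lug angs",np.sort(q).round()[::max(1,len(q)//15)])
print("outline r by ang",[(k,round(r[abs(a-k)<3].max(),1)) for k in (0,20,90,100,160,180)])
kn=onplane(m,[(244,72.7)],31)[0];print("knob",kn,np.hypot(*(kn-sp)[:2]))
E
```

```text
spigot [  8  11  23  22 237] [313.83544304 262.91561181]
spig [ 570.02691828 -132.90634135   41.        ] line [537.99662549 -40.2786686   48.        ] dist 98.00931289549096 ang 109.07518852853279
46 gaps [ 47  49  51  53  55  57  59  61  63  65  67 181 183 185 187 189 191 193
 195 197]
50 gaps [ 47  49  51  53  55  57  59  61  63  65  67 181 183 185 187 189 191 193
 195 197]
54 gaps [ 47  49  51  53  55  57  59  61  63  65 181 183 185 187 189 191 193 195
 197]
58 gaps [ 49  51  53  55  57  59  61  63  65 181 183 185 187 189 191 193 195 197]
64 lug angs [-131.  -37.  -34.  -31.  -29.  -26.   72.   79.   87.   95.  138.  140.
  143.  145.  147.  149.]
68 lug angs [-38. -37. -36. -29. 138. 139. 140. 140. 141. 141. 142. 143. 148. 149.
 149. 150. 151.]
72 lug angs [-38. -37. -37. -36. 139. 139. 139. 140. 140. 141. 141. 141. 142. 142.
 142. 148. 149. 149. 150. 150. 150.]
outline r by ang [(0, np.float64(60.2)), (20, np.float64(61.0)), (90, np.float64(62.8)), (100, np.float64(62.9)), (160, np.float64(60.1)), (180, np.float64(57.4))]
knob [516.32575568  20.16830812  31.        ] 162.22103184809842
```

```bash
python3 -m jog '{"jaw":[26,26,26,26],"slide":[[-0.7,0.5,0],[-0.7,0.5,0],[-0.7,0.5,0],[-0.6,0.56,0]],"spin":[0,0,0,0]}'
python3 -m jog '{"jaw":[26,26,26,26,26,26,26,26,26],"slide":[[0,0,0.6],[0,0,0.6],[0,0,0.6],[0,0,0.6],[0,0,0.6],[0,0,0.6],[0,0,0.6],[0,0,0.3],[0,0,0]],"spin":[-0.9,-0.9,-0.9,-0.9,-0.9,-0.9,-0.9,-0.76,0]}'
python3 - <<'E'
from h import *
import pickle
m=env.camera_model("wrist");im=env.grab_frame("wrist")
cv2.imwrite("pics/w2.png",im[:,:,::-1]);pickle.dump(m,open("m2.pkl","wb"))
print(env.state()["ee_pos"],env.state()["ee_rot"],env.state()["qpos"])
E
```

```text
time_s: 1.05
ee_pos: [637.4, -173.3, 214.0]
ee_rot: [-180.0, -0.0, 90.1]
force: [0.2, -0.3, -1.5]
gripper_width: 26.0
gripper_force: 0.0
time_s: 1.95
ee_pos: [635.9, -172.1, 77.2]
ee_rot: [-180.0, -0.2, 146.5]
force: [0.3, 0.2, 0.0]
gripper_width: 25.9
gripper_force: 0.0
[ 636.67131853 -172.55987449   78.34780286] [ 1.79997187e+02 -9.63460384e-02  1.46417859e+02] [-1.61797636e+01  3.17178033e+01  8.81803657e+01  3.63016389e-02
  6.01929308e+01 -7.26156897e+01]
```

View pics/w2.png

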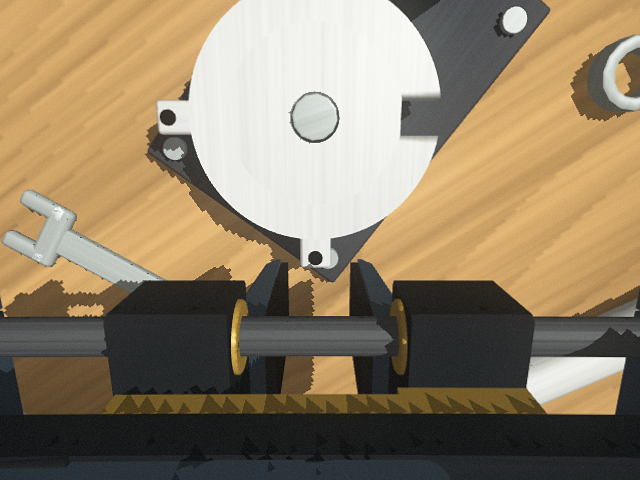

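The fingers straddle the lug column (lug at (316,252), pads at 288 and 350). The spigot is at (315,117) and the notch opens to the right at (420,116).

```bash
cat > fl.py <<'E'
from meas import *
def flange(im,m,seed,spx=None,C=None):
    """im BGR; fit rim circle on z=38, return centre, notch angle"""
    hsv=cv2.cvtColor(im,cv2.COLOR_BGR2HSV);g=hsv[...,2].astype(int)
    fl=((g>195)&(hsv[...,1]<40)).astype(np.uint8);n,l,s,c=cv2.connectedComponentsWithStats(fl);f=(l==l[seed[1],seed[0]]).astype(np.uint8)
    ct=max(cv2.findContours(f,cv2.RETR_EXTERNAL,cv2.CHAIN_APPROX_NONE)[0],key=len).reshape(-1,2)
    ct=ct[(ct.min(1)>2)&(ct[:,0]<637)]
    Q=onplane(m,ct,38)[:,:2];c=np.median(Q,0)
    from scipy.optimize import least_squares
    q=least_squares(lambda p:np.hypot(Q[:,0]-p[0],Q[:,1]-p[1])-p[2],[*c,60],loss="cauchy",f_scale=0.5,bounds=([-2e3,-2e3,57],[2e3,2e3,63])).x
    d=Q-q[:2];return q,d,np.hypot(*d.T),np.degrees(np.arctan2(d[:,1],d[:,0]))
def spans(r,a,lo,hi):
    k=np.sort(a[(r>lo)&(r<hi)]);
    if len(k)==0:return []
    g=np.split(k,np.where(np.diff(k)>6)[0]+1);return [(round(x.mean(),2),len(x)) for x in g]
E
python3 - <<'E'
from fl import *
import pickle
m=pickle.load(open("m2.pkl","rb"));im=cv2.imread("pics/w2.png")
q,d,r,a=flange(im,m,(260,80));print("rim fit",q)
print("notch walls",spans(r,a,45,57),"lug",spans(r,a,63,74))
g=cv2.cvtColor(im,cv2.COLOR_BGR2GRAY)
c=cv2.HoughCircles(g,cv2.HOUGH_GRADIENT,1,50,param1=100,param2=15,minRadius=18,maxRadius=30);print(c)
sp=[x for x in c[0] if abs(x[0]-315)<12 and abs(x[1]-117)<12];S=onplane(m,[sp[0][:2]],41)[0];print("spigot",S)
E
```

```text
rim fit [ 570.70520766 -131.1045699    59.91177884]
notch walls [(np.float64(44.87), 25), (np.float64(68.28), 25)] lug [(np.float64(-123.63), 88), (np.float64(-32.81), 81)]
[[[313.5 117.5  23.2]
  [632.5  73.5  29.4]]]
spigot [ 570.77117706 -131.5967376    41.        ]
```

```bash
python3 -m jog '{"jaw":[26,26,26,26,26],"slide":[[-0.04,-0.05,0.4],[0,0,0.5],[0,0,0.5],[0,0,0.34],[0,0,0]],"spin":[0,0,0,0,0]}'
python3 -m jog '{"jaw":[26,26,26,26,26,26,26,26,26,26],"slide":[[0.0004,0.046,0],[0.0004,0.046,0],[0.0004,0.046,0],[0.0004,0.046,0],[0.0004,0.046,0],[0.0004,0.046,0],[0.0004,0.046,0],[0.0004,0.046,0],[0.0004,0.046,0],[0.0004,0.046,0]],"spin":[-0.125,-0.125,-0.125,-0.125,-0.125,-0.125,-0.125,-0.125,-0.125,-0.125]}'
python3 - <<'E'
from fl import *
m=env.camera_model("wrist");s=env.state();im=env.grab_frame("wrist")[:,:,::-1].copy();cv2.imwrite("pics/w3.png",im)
S=np.array([570.7,-131.3]);e=s["ee_pos"][:2]-S;print("tcp r,ang",np.hypot(*e),np.degrees(np.arctan2(e[1],e[0])),s["ee_pos"],s["ee_rot"])
q,d,r,a=flange(im,m,(260,60));print(q,"notch",spans(r,a,45,57),"lug",spans(r,a,63,74))
E
```

```text
time_s: 2.5
ee_pos: [635.8, -175.5, 24.8]
ee_rot: [-179.9, -0.2, 146.5]
force: [-0.8, -0.0, -0.9]
gripper_width: 25.7
gripper_force: 0.0
time_s: 3.5
ee_pos: [643.7, -163.8, 26.8]
ee_rot: [-180.0, 0.0, 156.6]
force: [-0.5, -1.5, 2.0]
gripper_width: 25.9
gripper_force: 0.8
tcp r,ang 79.88273121750174 -24.001995032945814 [ 643.67537486 -163.79377495   26.84018858] [-1.79997744e+02  1.50828395e-02  1.56563624e+02]
[ 571.04622093 -130.11698891   60.02442173] notch [(np.float64(49.55), 33), (np.float64(72.98), 34)] lug [(np.float64(-124.65), 32), (np.float64(-113.03), 31), (np.float64(-25.3), 36)]
```

```bash
for i in 1; do python3 -m jog '{"jaw":[26,26,26,26,26,26,26,26,26,26],"slide":[[0.0009,0.069,0],[0.0009,0.069,0],[0.0009,0.069,0],[0.0009,0.069,0],[0.0009,0.069,0],[0.0009,0.069,0],[0.0009,0.069,0],[0.0009,0.069,0],[0.0009,0.069,0],[0.0009,0.069,0]],"spin":[-0.1875,-0.1875,-0.1875,-0.1875,-0.1875,-0.1875,-0.1875,-0.1875,-0.1875,-0.1875]}'; done
python3 -m jog '{"jaw":[26,26,26,26,26,26,26,26,26,26],"slide":[[0.0009,0.069,0],[0.0009,0.069,0],[0.0009,0.069,0],[0.0009,0.069,0],[0.0009,0.069,0],[0.0009,0.069,0],[0.0009,0.069,0],[0.0009,0.069,0],[0.0009,0.069,0],[0.0009,0.069,0]],"spin":[-0.1875,-0.1875,-0.1875,-0.1875,-0.1875,-0.1875,-0.1875,-0.1875,-0.1875,-0.1875]}'
python3 - <<'E'
from fl import *
m=env.camera_model("wrist");s=env.state();im=env.grab_frame("wrist")[:,:,::-1].copy();cv2.imwrite("pics/w4.png",im)
S=np.array([570.7,-131.3]);e=s["ee_pos"][:2]-S;print("tcp r,ang",np.hypot(*e),np.degrees(np.arctan2(e[1],e[0])),s["ee_pos"],s["ee_rot"])
q,d,r,a=flange(im,m,(260,60));print(q,"notch",spans(r,a,45,57),"lug",spans(r,a,63,74))
E
```

```text
time_s: 4.55
ee_pos: [649.4, -143.8, 26.8]
ee_rot: [-180.0, 0.0, 171.6]
force: [-0.5, -1.6, 1.0]
gripper_width: 26.4
gripper_force: 0.8
time_s: 5.55
ee_pos: [649.7, -123.1, 26.8]
ee_rot: [-180.0, 0.0, -173.4]
force: [0.8, -1.9, 0.1]
gripper_width: 26.1
gripper_force: 0.8
tcp r,ang 79.44927540808634 5.888660617278416 [ 649.7300328  -123.14884807   26.81525898] [-1.79997222e+02  1.83087321e-02 -1.73397496e+02]
[ 547.85325533 -140.42238661   63.        ] notch [(np.float64(-79.48), 68), (np.float64(13.34), 11), (np.float64(72.53), 52)] lug [(np.float64(-67.45), 76), (np.float64(-30.31), 116), (np.float64(36.39), 49), (np.float64(62.41), 33), (np.float64(86.66), 72)]
```

```bash
python3 -m jog '{"jaw":[26,26,26,26,26,26,26,26,26,26],"slide":[[0.0009,0.069,0],[0.0009,0.069,0],[0.0009,0.069,0],[0.0009,0.069,0],[0.0009,0.069,0],[0.0009,0.069,0],[0.0009,0.069,0],[0.0009,0.069,0],[0.0009,0.069,0],[0.0009,0.069,0]],"spin":[-0.1875,-0.1875,-0.1875,-0.1875,-0.1875,-0.1875,-0.1875,-0.1875,-0.1875,-0.1875]}'
python3 - <<'E'
from fl import *
import pickle
m=env.camera_model("wrist");s=env.state();im=env.grab_frame("wrist")[:,:,::-1].copy();cv2.imwrite("pics/w5.png",im);pickle.dump(m,open("m5.pkl","wb"))
S=np.array([570.7,-131.3]);e=s["ee_pos"][:2]-S;print("tcp r,ang",np.hypot(*e),np.degrees(np.arctan2(e[1],e[0])),s["ee_pos"],s["ee_rot"],s["qpos"])
E
```

```text
time_s: 6.6
ee_pos: [644.6, -103.1, 26.8]
ee_rot: [-180.0, 0.0, -158.4]
force: [0.1, -2.9, -0.6]
gripper_width: 26.1
gripper_force: 0.8
tcp r,ang 79.13309978046335 20.883247060498817 [ 644.63474694 -103.09183317   26.79837759] [-1.79997908e+02  9.91782127e-03 -1.58396463e+02] [-1.00970909e+01  3.41237783e+01  9.22778292e+01  4.26454511e-03
  5.35888553e+01 -1.21703159e+02]
```

View pics/w5.png

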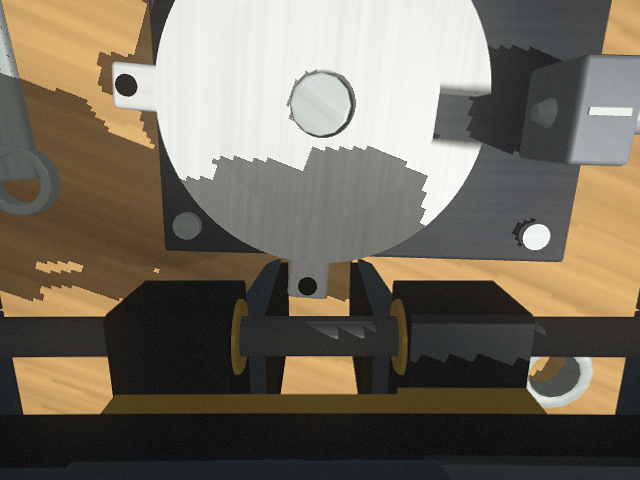

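The flange has followed: the lug is at (308,280), notch floor at about (437,112), pin nose at (545,112) and guide line at (590–632,111). Measuring the remaining angle.

```bash
python3 - <<'E'
from fl import *
import pickle
m=pickle.load(open("m5.pkl","rb"));im=cv2.imread("pics/w5.png");g=cv2.cvtColor(im,cv2.COLOR_BGR2GRAY)
for c in (448,456,464): print(c,g[72:152:1,c].tolist())
print(g[112,425:450].tolist())
ys,xs=np.where(g[100:122,582:636]>225);L=np.polyfit(xs+582.,ys+100.,1);print("line",np.polyval(L,[590,630]),len(xs),xs.min()+582,xs.max()+582)
lp=onplane(m,[(590,np.polyval(L,590)),(630,np.polyval(L,630))],48);print(lp,np.degrees(np.arctan2(*(lp[1]-lp[0])[[1,0]])))
c=cv2.HoughCircles(g,cv2.HOUGH_GRADIENT,1,50,param1=100,param2=15,minRadius=25,maxRadius=38);print(c);
for x in c[0]:
    if abs(x[0]-322)<10 and abs(x[1]-104)<10: print("spig",onplane(m,[x[:2]],41))
E
```

```text
448 [243, 243, 242, 243, 243, 243, 243, 242, 244, 242, 235, 231, 219, 204, 185, 170, 150, 134, 128, 130, 132, 126, 112, 97, 95, 98, 100, 101, 105, 98, 97, 97, 97, 95, 99, 97, 95, 98, 92, 99, 101, 98, 99, 96, 94, 94, 90, 93, 100, 94, 95, 96, 96, 100, 98, 99, 98, 97, 95, 98, 97, 97, 97, 96, 97, 97, 98, 107, 130, 147, 160, 177, 195, 213, 231, 240, 246, 246, 246, 246]
456 [243, 242, 244, 244, 243, 243, 244, 244, 245, 243, 237, 232, 226, 214, 197, 181, 163, 146, 135, 131, 130, 130, 115, 101, 98, 96, 95, 95, 96, 102, 97, 99, 99, 96, 93, 89, 96, 91, 95, 96, 100, 97, 94, 96, 90, 95, 93, 87, 92, 93, 93, 95, 91, 88, 94, 96, 100, 94, 96, 98, 99, 95, 92, 96, 90, 97, 94, 95, 111, 135, 146, 164, 173, 196, 207, 226, 238, 245, 247, 248]
464 [241, 242, 241, 242, 241, 243, 242, 243, 243, 243, 238, 232, 226, 216, 206, 192, 177, 161, 146, 129, 126, 128, 131, 118, 96, 94, 96, 94, 92, 97, 95, 93, 91, 91, 90, 96, 90, 96, 93, 89, 96, 93, 90, 93, 92, 89, 91, 93, 90, 90, 92, 94, 93, 91, 92, 92, 97, 96, 95, 93, 95, 89, 96, 90, 92, 91, 94, 90, 92, 113, 132, 144, 162, 174, 189, 206, 216, 233, 240, 246]
[245, 246, 246, 246, 245, 245, 246, 246, 246, 249, 244, 190, 90, 102, 97, 103, 99, 100, 98, 101, 95, 99, 98, 101, 97]
line [110.63388934 111.41251839] 311 589 631
[[539.86331006 -45.32711476  48.        ]
 [535.28522597 -32.79607088  48.        ]] 110.06924047311364
[[[322.5 104.5  32.7]
  [554.5 368.5  37.4]
  [ 13.5 183.5  35.9]]]
spig [[ 570.47089278 -130.22386587   41.        ]]
```

```bash
python3 - <<'E'
from fl import *
import pickle
m=pickle.load(open("m5.pkl","rb"))
p=onplane(m,[(448,81.5),(448,147.5),(464,81.5),(464,149.5),(436,112),(306.5,287),(126,85)],38)[:,:2]
print("width",np.linalg.norm(p[0]-p[1]),np.linalg.norm(p[2]-p[3]));a=(p[0]+p[1])/2;b=(p[2]+p[3])/2
for A in (109.8,110.07):
  u=np.array([np.cos(np.radians(A)),np.sin(np.radians(A))]);v=np.array([-u[1],u[0]])
  for S in ([570.47,-130.22],[570.7,-131.3]): print(A,S,[((q-S)@u,(q-S)@v) for q in (a,b,p[4],p[5],p[6])])
  L=np.array([537.6,-39.06]);print("rel line",[(q-L)@v for q in (a,b)], "spig rel line",[(np.array(S)-L)@v for S in ([570.47,-130.22],[570.7,-131.3])])
E
```

```text
width 22.97663958421476 23.712021619903425
109.8 [570.47, -130.22] [(np.float64(45.621979708992434), np.float64(-2.2112120420247603)), (np.float64(51.44337488079173), np.float64(-2.415604240547399)), (np.float64(41.176843040303964), np.float64(-1.2403477060639059)), (np.float64(-4.1729708988907035), np.float64(-70.06693554768779)), (np.float64(-70.1140290316699), np.float64(4.523937702493221))]
109.8 [570.7, -131.3] [(np.float64(46.716040661119436), np.float64(-2.3606464190301875)), (np.float64(52.53743583291873), np.float64(-2.565038617552828)), (np.float64(42.270903992430966), np.float64(-1.3897820830693366)), (np.float64(-3.0789099467637016), np.float64(-70.21636992469321)), (np.float64(-69.0199680795429), np.float64(4.374503325487794))]
rel line [np.float64(-2.2586141079893913), np.float64(-2.463006306512032)] spig rel line [np.float64(-0.047402065964636364), np.float64(0.10203231104079435)]
110.07 [570.47, -130.22] [(np.float64(45.61105310248229), np.float64(-2.426175209059103)), (np.float64(51.43142046569618), np.float64(-2.6579977150840666)), (np.float64(41.170540862875846), np.float64(-1.4343745173549376)), (np.float64(-4.503105998134032), np.float64(-70.04649298527652)), (np.float64(-70.09193206038972), np.float64(4.854290826845926))]
110.07 [570.7, -131.3] [(np.float64(46.704397716634176), np.float64(-2.5807635485452884)), (np.float64(52.524765079848066), np.float64(-2.81258605457025)), (np.float64(42.263885477027735), np.float64(-1.588962856841123)), (np.float64(-3.4097613839821435), np.float64(-70.2010813247627)), (np.float64(-68.99858744623783), np.float64(4.699702487359737))]
rel line [np.float64(-2.0169243548230043), np.float64(-2.248746860847966)] spig rel line [np.float64(0.4092508542361024), np.float64(0.5638391937222877)]
```

```bash
python3 -m jog '{"jaw":[26,26,26,26,26],"slide":[[0.0004,0.046,0],[0.0004,0.046,0],[0.0004,0.046,0],[0.0001,0.023,0],[0,0,0]],"spin":[-0.125,-0.125,-0.125,-0.0625,0]}'
python3 - <<'E'
from fl import *
m=env.camera_model("wrist");im=env.grab_frame("wrist")[:,:,::-1].copy();cv2.imwrite("pics/w6.png",im)
cv2.imwrite("pics/w6c.png",cv2.resize(im[0:310,80:640],None,fx=1.4,fy=1.4,interpolation=cv2.INTER_CUBIC))
import pickle;pickle.dump(m,open("m6.pkl","wb"));s=env.state();print(s["ee_pos"],s["ee_rot"],s["force"])
E
```

```text
time_s: 7.15
ee_pos: [642.7, -98.7, 26.8]
ee_rot: [180.0, 0.0, -155.0]
force: [-0.6, -1.4, 0.6]
gripper_width: 25.9
gripper_force: 0.5
[642.75264105 -98.67502838  26.78588847] [ 1.79987595e+02  1.13266241e-02 -1.55025346e+02] [ 1.32344817 -0.04586111  0.13242046]
```

View pics/w6c.png

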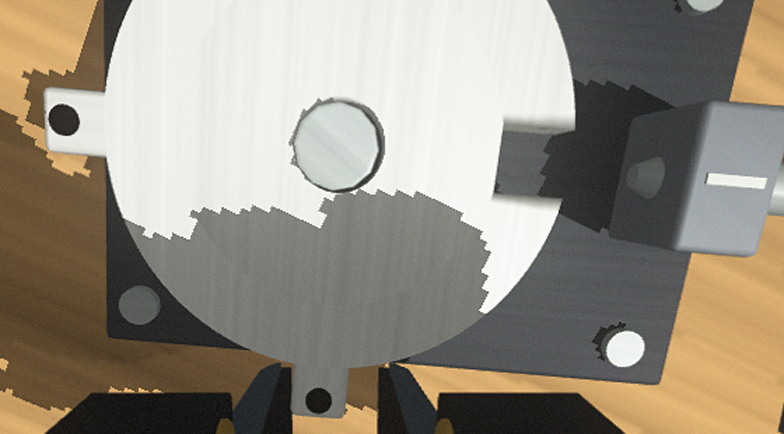

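The lug holes are at crop (64,120) and (318,400), the pin nose at (645,177), and the notch between about y=130 and 196.

```bash
python3 - <<'E'
from fl import *
import pickle
m=pickle.load(open("m6.pkl","rb"));im=cv2.imread("pics/w6.png");g=cv2.cvtColor(im,cv2.COLOR_BGR2GRAY)
ys,xs=np.where(g[115:140,575:640]>225);L=np.polyfit(xs+575.,ys+115.,1);x0,x1=xs.min()+575,xs.max()+575
lp=onplane(m,[(x0,np.polyval(L,x0)),(x1,np.polyval(L,x1))],48)[:,:2];print("line",lp.mean(0),np.degrees(np.arctan2(*(lp[1]-lp[0])[::-1])))
def hole(b,t):
    x0,y0,x1,y1=b;n,l,s,c=cv2.connectedComponentsWithStats((g[y0:y1,x0:x1]<t).astype(np.uint8));i=1+s[1:,4].argmax();print(s[i]);return c[i]+[x0,y0]
h1=hole((114,74,138,98),100);h2=hole((292,275,320,297),60);print(h1,h2)
H=onplane(m,[h1,h2],38)[:,:2]
# centre from the two holes: u*(-70), v*(-70)
w=H[1]-H[0]   # = 70*(u - v) => angle(w)=phi-45
phi=np.degrees(np.arctan2(w[1],w[0]))+45;u=np.array([np.cos(np.radians(phi)),np.sin(np.radians(phi))]);v=np.array([-u[1],u[0]])
print("phi",phi,"len",np.linalg.norm(w)/2**.5,"C",H[0]+70*u,H[1]+70*v)
C=(H[0]+70*u+H[1]+70*v)/2
for A in (109.8,110.1):
  U=np.array([np.cos(np.radians(A)),np.sin(np.radians(A))]);V=np.array([-U[1],U[0]]);print(A,"notch off line",(C+41*u-lp.mean(0))@V)
E
```

```text
line [536.94183352 -36.83451429] 106.77110312974935
[  1   0  22  23 386]
[  6   2  19  19 269]
[125.26165803  85.30310881] [307.21189591 285.84758364]
phi 110.136123448183 len 70.32787519354146 C [ 569.88586896 -130.80753376] [ 570.08083198 -130.38682756]
109.8 notch off line 0.9133662422702216
110.1 notch off line 1.219200034738524
```

```bash
python3 -m jog '{"jaw":[26,26,26,26,26,26,26],"slide":[[0,-0.05,0],[0,-0.05,0],[0,-0.03,0],[0,0,0.0],[0,0,-0.5],[0,0,-0.8],[0,0,-0.8]],"spin":[0,0,0,0,0,0,0]}'
python3 -m jog '{"jaw":[0,0,0,0,0,0,0,0,0,0],"slide":[[0,0,0],[0.33,0.8,0],[0.33,0.8,0],[0.33,0.8,0],[0.33,0.8,0],[0.33,0.8,0],[0.33,0.8,0],[0.33,0.8,0],[0.32,0.84,0],[0,0,0]],"spin":[0.64,0,0,0,0,0,0,0,0,0]}'
python3 - <<'E'
from fl import *
import pickle
s=env.state();S=np.array([570.6,-131.]);A=np.radians(109.9);u=np.array([np.cos(A),np.sin(A)]);e=s["ee_pos"][:2]-S
print("axis",e@u,"off",e@[-u[1],u[0]],s["ee_pos"],s["ee_rot"])
m=env.camera_model("wrist");im=env.grab_frame("wrist")[:,:,::-1].copy();cv2.imwrite("pics/w7.png",im);pickle.dump(m,open("m7.pkl","wb"))
E
```

```text
time_s: 7.9
ee_pos: [644.0, -102.3, 90.0]
ee_rot: [179.9, -0.1, -155.0]
force: [1.3, -0.2, -0.0]
gripper_width: 26.0
gripper_force: 0.0
time_s: 8.9
ee_pos: [502.0, 54.2, 89.7]
ee_rot: [179.9, -0.1, -160.0]
force: [0.1, -0.5, 0.5]
gripper_width: 0.5
gripper_force: 0.0
axis 197.45591889911293 off 1.4908151411125203 [501.98824736  54.15801316  89.73823404] [ 1.79927348e+02 -1.14925352e-01 -1.60012838e+02]
```

View pics/w7.png

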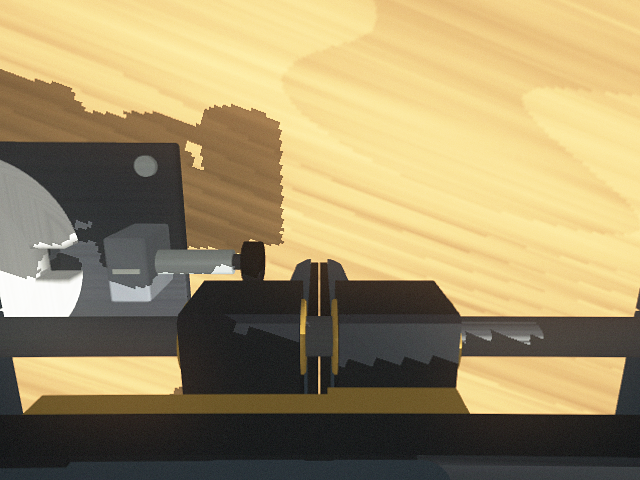

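The knob is at (253,261), with its outer end at column 265; the shut finger tips are at (319,265), outboard of it. Next I compute the gap.

```bash
python3 - <<'E'
from fl import *
import pickle
m=pickle.load(open("m7.pkl","rb"));S=np.array([570.6,-131.]);A=np.radians(109.9);u=np.array([np.cos(A),np.sin(A)]);v=np.array([-u[1],u[0]])
im=cv2.imread("pics/w7.png");g=cv2.cvtColor(im,cv2.COLOR_BGR2GRAY);print(g[262,232:275].tolist(),g[230:290,253].tolist())
for uv,z in (((265,262),31),((265,262),43),((253,261),31),((253,261),43),((125,271),48)):
    p=onplane(m,[uv],z)[0][:2]-S;print(uv,z,p@u,p@v)
E
```

```text
[60, 55, 58, 52, 55, 56, 53, 57, 46, 33, 37, 34, 37, 33, 34, 40, 38, 34, 35, 35, 33, 42, 41, 36, 38, 33, 33, 34, 41, 29, 33, 37, 30, 165, 216, 217, 213, 210, 197, 195, 190, 193, 199] [109, 108, 111, 115, 118, 115, 111, 112, 106, 102, 227, 121, 32, 32, 32, 39, 40, 34, 40, 40, 37, 33, 36, 35, 35, 37, 33, 35, 41, 37, 39, 40, 42, 32, 38, 39, 36, 38, 35, 35, 34, 35, 34, 36, 34, 34, 28, 44, 41, 43, 38, 39, 35, 40, 33, 41, 38, 35, 37, 42]
(265, 262) 31 167.54823641808224 -0.764754101262632
(265, 262) 43 169.13666688202517 2.98267665835278
(253, 261) 31 160.74037851578322 -0.1665549409667335
(253, 261) 43 162.68358627132176 3.5497019191681005
(125, 271) 48 95.72098871665817 -0.3834093467746804
```

```bash
python3 -m jog '{"jaw":[0,0,0,0,0,0],"slide":[[-0.05,0,0.5],[0,0,0.7],[0,0,0.7],[0,0,0.29],[0,0,0],[0,0,0]],"spin":[0,0,0,0,0,0]}'
python3 -m jog '{"jaw":[0,0,0,0,0,0,0,0,0,0],"slide":[[0,-0.1,0],[0,-0.1,0],[0,-0.1,0],[0,-0.05,0],[0,-0.03,0],[0,-0.03,0],[0,-0.03,0],[0,-0.03,0],[0,-0.03,0],[0,-0.03,0]],"spin":[0,0,0,0,0,0,0,0,0,0]}'
cat > st.py <<'E'
from h import *
s=env.state();S=np.array([570.6,-131.]);A=np.radians(109.9);u=np.array([np.cos(A),np.sin(A)]);v=np.array([-u[1],u[0]]);e=s["ee_pos"][:2]-S
print("axis %.2f off %.2f z %.1f Fpush %.2f"%(e@u,e@v,s["ee_pos"][2],s["force"][:2]@u),s["force"].round(1),s["ee_rot"].round(2))
E
python3 st.py
```

```text
time_s: 9.55
ee_pos: [506.9, 52.8, 24.5]
ee_rot: [-180.0, 0.1, -160.2]
force: [1.3, -0.3, 0.5]
gripper_width: 0.5
gripper_force: 0.0
time_s: 10.55
ee_pos: [511.4, 38.0, 24.0]
ee_rot: [180.0, 0.0, -160.1]
force: [-0.1, -1.2, 0.1]
gripper_width: 0.7
gripper_force: 0.0
axis 179.09 off -1.85 z 24.0 Fpush -1.14 [-0.1 -1.2  0.1] [ 180.      0.   -160.14]
```

```bash
python3 -m jog '{"jaw":[0,0,0,0,0,0,0,0,0,0],"slide":[[0.03,-0.04,0],[0,-0.04,0],[0,-0.04,0],[0,-0.04,0],[0,-0.04,0],[0,-0.04,0],[0,-0.04,0],[0,-0.04,0],[0,-0.04,0],[0,-0.04,0]],"spin":[0,0,0,0,0,0,0,0,0,0]}'; python3 st.py
python3 - <<'E'
from h import *
import pickle
m=env.camera_model("wrist");im=env.grab_frame("wrist")[:,:,::-1].copy();cv2.imwrite("pics/w8.png",im);pickle.dump(m,open("m8.pkl","wb"))
E
```

```text
time_s: 11.55
ee_pos: [514.5, 26.4, 24.0]
ee_rot: [180.0, -0.0, -160.1]
force: [-0.3, 2.8, -0.4]
gripper_width: 0.6
gripper_force: 1.5
axis 167.09 off -0.85 z 24.0 Fpush 2.67 [-0.3  2.8 -0.4] [ 1.7999e+02 -1.0000e-02 -1.6015e+02]
```

View pics/w8.png

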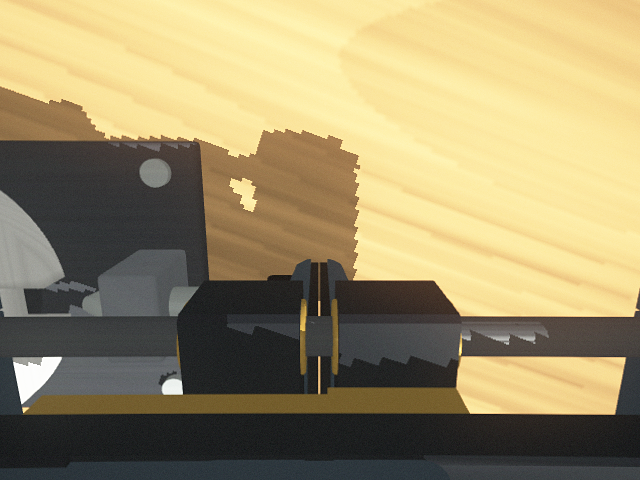

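The fingers are bearing on the knob at 2.7 N (the friction load). The pin nose is just showing left of the guide at about (82,303).

```bash
python3 - <<'E'
from h import *
import pickle
m=pickle.load(open("m8.pkl","rb"));S=np.array([570.6,-131.]);A=np.radians(109.9);u=np.array([np.cos(A),np.sin(A)])
for uv in ((81,302),(84,302)): print((onplane(m,[uv],31)[0][:2]-S)@u)
E
python3 -m jog '{"jaw":[0,0,0,0,0,0,0,0,0,0],"slide":[[0,-0.06,0],[0,-0.06,0],[0,-0.06,0],[0,-0.06,0],[0,-0.06,0],[0,-0.06,0],[0,-0.06,0],[0,-0.06,0],[0,-0.06,0],[0,-0.06,0]],"spin":[0,0,0,0,0,0,0,0,0,0]}'; python3 st.py
```

```text
68.99381733977734
70.22728767299003
time_s: 12.6
ee_pos: [520.7, 9.4, 24.0]
ee_rot: [180.0, -0.0, -160.1]
force: [-1.9, 2.7, 0.9]
gripper_width: 0.4
gripper_force: 1.5
axis 149.02 off -0.86 z 24.0 Fpush 3.25 [-1.9  2.7  0.9] [ 1.8000e+02 -1.0000e-02 -1.6014e+02]
```

```bash
python3 -m jog '{"jaw":[0,0,0,0,0,0,0,0,0,0],"slide":[[0,-0.03,0],[0,-0.03,0],[0,-0.03,0],[0,-0.03,0],[0,-0.03,0],[0,-0.03,0],[0,-0.02,0],[0,-0.02,0],[0,-0.01,0],[0,0,0]],"spin":[0,0,0,0,0,0,0,0,0,0]}'; python3 st.py
python3 -m jog '{"jaw":[0,0,0,0,0,0,0],"slide":[[0,-0.01,0],[0,-0.01,0],[0,-0.01,0],[0,-0.01,0],[0,-0.01,0],[0,-0.01,0],[0,0,0]],"spin":[0,0,0,0,0,0,0]}'; python3 st.py
```

```text
time_s: 13.6
ee_pos: [523.1, 3.0, 24.1]
ee_rot: [-180.0, 0.0, -160.1]
force: [-1.9, 2.0, -0.1]
gripper_width: 0.1
gripper_force: 1.3
axis 142.19 off -0.90 z 24.1 Fpush 2.55 [-1.9  2.  -0.1] [-179.99    0.   -160.14]
time_s: 14.3
ee_pos: [523.6, 1.3, 24.1]
ee_rot: [-180.0, -0.0, -160.1]
force: [-2.1, 2.0, -0.1]
gripper_width: 0.3
gripper_force: 1.4
axis 140.39 off -0.88 z 24.1 Fpush 2.62 [-2.1  2.  -0.1] [-180.     -0.   -160.14]
```

Now small steps, reading the force between them.

```bash
python3 -m jog '{"jaw":[0,0,0,0],"slide":[[0,-0.007,0],[0,-0.007,0],[0,-0.007,0],[0,0,0]],"spin":[0,0,0,0]}'; python3 st.py
```

```text
time_s: 14.7
ee_pos: [523.9, 0.8, 24.1]
ee_rot: [-180.0, 0.0, -160.1]
force: [-1.4, 2.4, -0.0]
gripper_width: 0.3
gripper_force: 1.4
axis 139.80 off -0.90 z 24.1 Fpush 2.72 [-1.4  2.4 -0. ] [-180.      0.   -160.14]
```

```bash
python3 -m jog '{"jaw":[0,0,0,0],"slide":[[0,-0.007,0],[0,-0.007,0],[0,-0.007,0],[0,0,0]],"spin":[0,0,0,0]}'; python3 st.py
```

```text
time_s: 15.1
ee_pos: [524.1, 0.1, 24.1]
ee_rot: [-180.0, 0.0, -160.1]
force: [-2.0, 2.4, 0.2]
gripper_width: 0.4
gripper_force: 1.4
axis 139.15 off -0.89 z 24.1 Fpush 2.96 [-2.   2.4  0.2] [-180.      0.   -160.14]
```

```bash
python3 -m jog '{"jaw":[0,0,0],"slide":[[0,-0.007,0],[0,-0.007,0],[0,0,0]],"spin":[0,0,0]}'; python3 st.py
```

```text
time_s: 15.4
ee_pos: [524.3, -0.3, 24.1]
ee_rot: [-180.0, 0.0, -160.1]
force: [-2.2, 2.3, 0.5]
gripper_width: 0.3
gripper_force: 1.4
axis 138.70 off -0.93 z 24.1 Fpush 2.89 [-2.2  2.3  0.5] [-1.8000e+02  1.0000e-02 -1.6014e+02]
```

```bash
python3 -m jog '{"jaw":[0,0,0],"slide":[[0,-0.007,0],[0,-0.007,0],[0,0,0]],"spin":[0,0,0]}'|grep force; python3 st.py
```

```text
force: [-2.5, 2.0, 0.2]
gripper_force: 1.4
axis 138.31 off -0.88 z 24.1 Fpush 2.70 [-2.5  2.   0.2] [-180.     -0.   -160.14]
```

```bash
python3 -m jog '{"jaw":[0,0,0],"slide":[[0,-0.007,0],[0,-0.007,0],[0,0,0]],"spin":[0,0,0]}'|grep force; python3 st.py
```

```text
force: [-2.6, 2.2, -0.4]
gripper_force: 1.4
axis 137.88 off -0.92 z 24.1 Fpush 2.99 [-2.6  2.2 -0.4] [-180.      0.   -160.14]
```

```bash
python3 -m jog '{"jaw":[0,0,0],"slide":[[0,-0.007,0],[0,-0.007,0],[0,0,0]],"spin":[0,0,0]}'|grep force; python3 st.py
```

```text
force: [-2.6, 1.7, 0.1]
gripper_force: 1.4
axis 137.45 off -0.90 z 24.1 Fpush 2.49 [-2.6  1.7  0.1] [-180.     -0.   -160.14]
```

```bash
python3 -m jog '{"jaw":[0,0,0],"slide":[[0,-0.007,0],[0,-0.007,0],[0,0,0]],"spin":[0,0,0]}'|grep force; python3 st.py
```

```text
force: [-2.5, 5.1, -0.3]
gripper_force: 2.3
axis 137.34 off -0.89 z 24.1 Fpush 5.61 [-2.5  5.1 -0.3] [ 179.97   -0.   -160.15]
```

```bash
python3 -m jog '{"jaw":[0,0,0],"slide":[[0,-0.007,0],[0,-0.007,0],[0,0,0]],"spin":[0,0,0]}'|grep force; python3 st.py
```

```text
force: [-3.6, 5.6, 0.3]
gripper_force: 3.0
axis 137.25 off -0.87 z 24.0 Fpush 6.48 [-3.6  5.6  0.3] [ 1.7994e+02 -1.0000e-02 -1.6016e+02]
```

```bash
python3 -m jog '{"jaw":[0,0,0],"slide":[[0,-0.007,0],[0,-0.007,0],[0,0,0]],"spin":[0,0,0]}'|grep force; python3 st.py
```

```text
force: [-3.0, 7.3, 0.3]
gripper_force: 3.3
axis 136.98 off -0.87 z 24.0 Fpush 7.89 [-3.   7.3  0.3] [ 1.7993e+02 -1.0000e-02 -1.6017e+02]
```

```bash
python3 -m jog '{"jaw":[0,0,0],"slide":[[0,-0.01,0],[0,-0.01,0],[0,0,0]],"spin":[0,0,0]}'|grep force; python3 st.py
```

```text
force: [-3.6, 5.8, 0.4]
gripper_force: 3.3
axis 136.39 off -0.85 z 24.0 Fpush 6.72 [-3.6  5.8  0.4] [ 1.7993e+02 -1.0000e-02 -1.6017e+02]
```

```bash
python3 -m jog '{"jaw":[0,0,0],"slide":[[0,-0.01,0],[0,0,0],[0,0,0]],"spin":[0,0,0]}'|grep force; python3 st.py
```

```text
force: [-2.9, 6.0, 1.0]
gripper_force: 3.3
axis 136.11 off -0.85 z 24.0 Fpush 6.66 [-2.9  6.   1. ] [ 1.7993e+02 -1.0000e-02 -1.6017e+02]
```

```bash
python3 -m jog '{"jaw":[0,0,0],"slide":[[0,-0.007,0],[0,-0.007,0],[0,0,0]],"spin":[0,0,0]}'|grep force; python3 st.py
```

```text
force: [-2.3, 5.4, 0.4]
gripper_force: 3.3
axis 135.68 off -0.87 z 24.1 Fpush 5.88 [-2.3  5.4  0.4] [ 1.7993e+02 -1.0000e-02 -1.6017e+02]
```

```bash
python3 -m jog '{"jaw":[0,0,0],"slide":[[0,-0.007,0],[0,-0.007,0],[0,0,0]],"spin":[0,0,0]}'|grep force; python3 st.py
```

```text
force: [-3.2, 6.9, 0.5]
gripper_force: 3.7
axis 135.47 off -0.84 z 24.0 Fpush 7.59 [-3.2  6.9  0.5] [ 1.7990e+02 -1.0000e-02 -1.6018e+02]
```

```bash
python3 -m jog '{"jaw":[0,0,0],"slide":[[0,-0.007,0],[0,-0.007,0],[0,0,0]],"spin":[0,0,0]}'|grep force; python3 st.py
```

```text
force: [-3.9, 7.3, 1.2]
gripper_force: 4.4
axis 135.40 off -0.85 z 24.0 Fpush 8.15 [-3.9  7.3  1.2] [ 1.7987e+02 -2.0000e-02 -1.6019e+02]
```

```bash
python3 -m jog '{"jaw":[0,0,0,0],"slide":[[0,-0.01,0],[0,-0.01,0],[0,-0.01,0],[0,0,0]],"spin":[0,0,0,0]}'|grep force; python3 st.py
```

```text
force: [-4.4, 10.9, 1.2]
gripper_force: 5.7
axis 135.23 off -0.79 z 24.0 Fpush 11.75 [-4.4 10.9  1.2] [ 1.7980e+02 -3.0000e-02 -1.6023e+02]
```

```bash
python3 -m jog '{"jaw":[0,0,0],"slide":[[0,-0.01,0],[0,-0.01,0],[0,0,0]],"spin":[0,0,0]}'|grep force; python3 st.py
```

```text
force: [-3.6, 12.9, 2.2]
gripper_force: 6.7
axis 135.15 off -0.77 z 24.0 Fpush 13.33 [-3.6 12.9  2.2] [ 1.7975e+02 -3.0000e-02 -1.6025e+02]
```

```bash
python3 -m jog '{"jaw":[0,0,0,0,0],"slide":[[0,-0.01,0],[0,-0.01,0],[0,-0.01,0],[0,-0.005,0],[0,0,0]],"spin":[0,0,0,0,0]}'|grep force; python3 st.py
```

```text
force: [-4.5, 16.1, 2.4]
gripper_force: 8.3
axis 135.01 off -0.74 z 24.0 Fpush 16.69 [-4.5 16.1  2.4] [ 1.7966e+02 -5.0000e-02 -1.6029e+02]
```

```bash
python3 -m jog '{"jaw":[0,0,0,0,0,0,0,0,0,0],"slide":[[0,-0.01,0],[0,0,0],[0,0,0],[0,0,0],[0,0,0],[0,0,0],[0,0,0],[0,0,0],[0,0,0],[0,0,0]],"spin":[0,0,0,0,0,0,0,0,0,0]}'|grep force; python3 st.py
```

```text
force: [-4.8, 16.5, 2.8]
gripper_force: 8.8
axis 134.96 off -0.73 z 24.0 Fpush 17.17 [-4.8 16.5  2.8] [ 1.7964e+02 -5.0000e-02 -1.6029e+02]
```

```bash
python3 -m jog '{"jaw":[0,0],"slide":[[0,0,0],[0,0,0]],"spin":[0,0]}'|grep force; python3 st.py
python3 -m jog '{"jaw":[0,0,0,0,0,0,0,0,0,0],"slide":[[0,0.04,0],[0,0.04,0],[0,0.04,0],[0,0.04,0],[0,0.1,0],[0,0.3,0],[0,0.5,0],[0,0,-0.8],[0,0,-0.8],[0,0,-0.8]],"spin":[0,0,0,0,0,0,0,0,0,0]}'; python3 st.py
```

```text
force: [-4.1, 16.8, 2.8]
gripper_force: 8.8
axis 134.95 off -0.73 z 24.0 Fpush 17.14 [-4.1 16.8  2.8] [ 1.7964e+02 -5.0000e-02 -1.6029e+02]
time_s: 22.1
ee_pos: [515.6, 23.6, 96.8]
ee_rot: [-180.0, -0.0, -160.1]
force: [-0.1, 0.3, 0.8]
gripper_width: 0.1
gripper_force: 0.0
axis 164.07 off -0.92 z 96.8 Fpush 0.33 [-0.1  0.3  0.8] [-179.99   -0.   -160.09]
```

```bash
python3 -m jog '{"jaw":[0,0,0,0,0,0,0],"slide":[[-0.8,0,-0.8],[-0.8,-0.8,-0.8],[-0.5,-0.8,-0.5],[0,-0.8,0],[0,-0.5,0],[0,0,0],[0,0,0]],"spin":[0,0,0,0,0,0,0]}'|head -3
python3 - <<'E'
from h import *
im=env.grab_frame("wrist")[:,:,::-1].copy();cv2.imwrite("pics/w9.png",im)
E
```

```text
time_s: 22.8
ee_pos: [603.8, -37.1, 158.4]
ee_rot: [179.9, -0.1, -160.2]
```

View pics/w9.png

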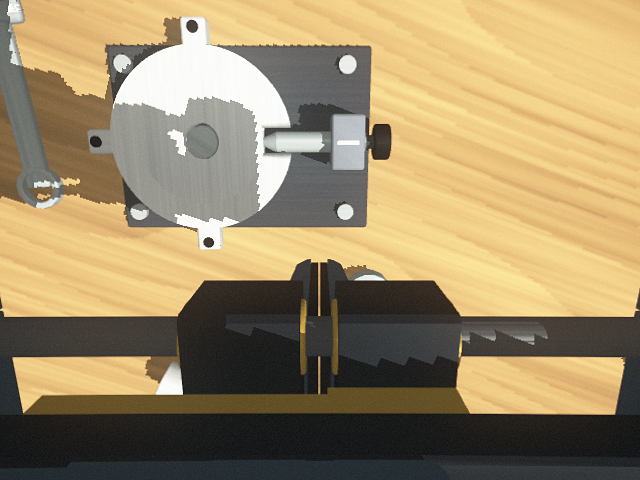

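The pin is seated: the nose is at the notch floor (265,142). The lug hole (95,141), spigot (203,141) and pin (300,142) are in line, and the robot is clear.

```bash
python3 -c "
from workcell import env
print(env.job_done())"
```

```text
the job is handed in; nothing more can be done
None
```

I turned the flange until its notch faced the pin, then pushed the pin home, pressed the knob at about 17 N for just over a second and let go. The last picture shows the nose on the notch floor, and the job was handed in after about 23 s with no verdict shown.

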